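# Load the reference spheres and hold the spring shutter open at the mark

### The arm

A 7-joint arm with a two-finger parallel gripper is mounted at the origin on the work surface. World frame = base frame: x ahead of the robot, y to its left, z up, the work surface at z = 0. Lengths are in m, angles in rad, forces in N, time in s.
With the tool pointing down it reaches from about 0.4 to 0.85 m from the base axis. Payload 4.5 kg.
Tool frame: the origin (TCP) lies where the fingers leave the gripper's body, on its centre line; the fingertips stand 64 mm ahead of it and the grasp point (between the pads) lies 45 mm ahead of it; z points along the fingers, y is the line along which they close (so a half turn about z gives the same grasp; the last joint's range is limited). The gripper opens to 88 mm and grips with 3 to 60 N. Pads are 18 mm wide; open, the fingers measure 123 mm over their backs; the gripper's body (75 mm by 187 mm) begins 45 mm behind the grasp point.
Start: joints at [-1.22, 0.689, -0.195, 1.565, 0.157, 0.902, -0.215], TCP at [0.195, 0.594, 0.303] pointing down, gripper open.
Joint ranges: [-3.01, 3.01], [-0.46, 2.08], [-1.47, 1.51], [0.13, 2.56], [-1, 4.14], [0.04, 2.09], [-2.66, 2.66]. Speed limits (rad/s): [2.57, 2.57, 3.14, 3.14, 3.14, 3.14, 3.14].

### API

Orientations are given as a unit quaternion [x, y, z, w].
In Python, from plant import r gives the robot as it stands.
- The arm moves only by the tool play_rows, never from a script. Its arguments are lists of equal length, an entry for each row: "translation": the shift along the tool's x, y, z in m, a list of three; "delta_rot": the turn, a rotation vector about the tool's x, y, z in degrees, a list of three; "grip": the opening, from -1 (shut) to 1 (fully open). In form: {"translation": [[x, y, z], ...], "delta_rot": [[rx, ry, rz], ...], "grip": [grip, ...]}. A call has 1 to 20 rows; each row shifts and turns the commanded pose from where the row before left it, along the tool's axes as they then stand; what a row does not reach is not made up. A row lasts 1/8 s, in which the tool goes at most 62.5 mm and 10.7 degrees, less where a joint would pass 70% of its speed; a pose out of reach is approached as far as the arm can. A call with a gripper value outside its range is refused whole. The fingers move at their own pace and stop on an object; "squeeze" is the grip in N (left out, the last holds). Time passes only in rows, so rows that do not move let the fingers close. It gives the time, the measured TCP pose, the force, the opening and the grip force at its end, in the units of the state.
- r.get_state(): the state, without advancing time (a new reading comes with each control period).
- r.snapshot(name): name is "scene" or "top" or "wrist"; returns the picture (420x560x3 uint8, blue, green, red); there is no depth.
- r.get_calibration(name): a dict with "intrinsics" (3x3 intrinsics, pixels), "eye" and "rotation" of the camera in the world. Camera axes: x right, y up, looking along -z (the intrinsics and any distortion apply to the point x, -y, -z); pixel columns grow to the right and rows downward; lengths in m; the calibration is good to about 2 mm. A picture is of the moment at which its call begins: read the wrist's pose just before it. get_calibration takes no time and is no camera call; for the wrist camera it gives the pose at the moment of the call.
- r.finish_job(): hands the job in; it is judged then, once.
Trained networks look in the newest picture that a camera, given by its name, has taken for a name from the list of things; names that differ only in an ending like _2 or _b are one class to them, and where a whole thing is asked for, a point or a joint stands for the part that bears it (a point fixed in the world has none). Each returns a list of dicts, best first, with "confidence" (0 to 1); they miss things now and then, are a little off and sometimes report something else, mostly with a low value. They report only what shows in the picture. A call takes as long as a camera call.
- r.look_for(camera, target): "point" ([x, y, z] in m, in world coordinates, good to about 4 mm: the middle of the surface that is visible of it).
- r.silhouettes(camera, target): "pixels" (420x560 bool, what is visible of it).
The state is a dict: "clock": time; "q": joint angles; "qd": joint speeds; "joint_torque": joint torques, N m; "tool_pos": TCP position; "eef_rot": TCP orientation; "contact_force": force on the tool from outside, world axes, zero at the start; "moment": the same for the moment, N m; "opening": opening from 0.0 (shut) to 1.0 (fully open); "finger_force": force on a finger pad.
Only numpy, scipy, OpenCV 4.12 (cv2) and the standard library are available. Lean on these libraries where they do the work, as an engineer would, in place of code of your own. Each camera call takes 0.05 s, during which the arm holds its last target. There are 200 camera calls.

### The job

Set the three white reference balls from the green rack into the three wells of the reader's grey sample deck, one ball per well, setting them down rather than dropping them and leaving the amber ball in its seat and not disturbing the beaker or the jar. Then take the blue handle of the spring-return shutter slide and pull it towards the front of the reader until its black pointer stands beside the red mark, within the mark's width. Keep it there: the slide springs back if let go, so finish while still holding it at the mark.

Things in the scene. Friction and masses are not known exactly. Their poses are not given: they have to be found in the camera images.
- reader: White fixed instrument; origin: centre of the underside of its base, 260 x 240 mm, 50 mm high; -x is its front, facing the robot. Tower at y +121 to +261 mm, 160 mm high, full length. Grey deck with black wells: x +-110, y -20 to +60 mm, top z = 50 mm. Slide along x at y = -60 mm; behind its handle a blue housing, x 72 to 128, y -90 to -30 mm, top z = 85 mm.
- well0 (a point): Centre of the mouth of the front well of the grey deck, 50 mm above the table; the well is a round blind hole 32 mm wide and 9 mm deep. Wells lie 60 mm apart along the reader's x. A ball lying in it has its centre 5 mm above the mouth.
- well1 (a point): Centre of the mouth of the middle well of the grey deck, 50 mm above the table; the well is a round blind hole 32 mm wide and 9 mm deep. Wells lie 60 mm apart along the reader's x. A ball lying in it has its centre 5 mm above the mouth.
- well2 (a point): Centre of the mouth of the rear well of the grey deck, 50 mm above the table; the well is a round blind hole 32 mm wide and 9 mm deep. Wells lie 60 mm apart along the reader's x. A ball lying in it has its centre 5 mm above the mouth.
- ball_a_center (a point): Centre of a white ceramic ball, 28 mm in diameter, about 40 g, loose in a seat of the green rack, its centre 6 mm above the rack's top (34 mm above the table). Any white ball may go into any well.
- ball_b_center (a point): Centre of a white ceramic ball, 28 mm in diameter, about 40 g, loose in a seat of the green rack, its centre 6 mm above the rack's top (34 mm above the table). Any white ball may go into any well.
- ball_c_center (a point): Centre of a white ceramic ball, 28 mm in diameter, about 40 g, loose in a seat of the green rack, its centre 6 mm above the rack's top (34 mm above the table). Any white ball may go into any well.
- ball_a: The white ball whose centre is point ball_a_center (this origin lies on the ball's surface and turns as it rolls: use the point).
- ball_b: The white ball whose centre is point ball_b_center (this origin lies on the ball's surface and turns as it rolls: use the point).
- ball_c: The white ball whose centre is point ball_c_center (this origin lies on the ball's surface and turns as it rolls: use the point).
- ball_amber_center (a point): Centre of the amber ball, 28 mm in diameter, in one of the rack's four seats: not part of the job, it stays in its seat.
- rack: Green rack, fixed, 130 by 130 mm and 28 mm high, origin at the centre of its underside, with four round seats 31 mm wide and 8 mm deep at x, y = +-31 mm in its frame. Which seat holds which ball varies.
- slide (a joint): How far the shutter slide is pulled out, in m: 0 is home (sprung shut), growing as the handle moves along the reader's -x (to its front); end stop at 0.075. The spring pulls it home with about 2.4 N at 0 plus 80 N per metre, so 5 to 7 N at the mark, with a little friction.
- slide_grip (a point): Grip point on the slide's blue upright handle, a tab 10 mm thick along the reader's x, 36 mm wide along its y, top 46 mm above the deck. The point is on its centre line, 34 mm above the deck (84 mm above the table). Pinch it from above across its thickness. The flat aluminium bar below rises 7 mm over the deck.
- pointer (a point): Tip of the slide's small black pointer, which sticks out to the reader's right (-y) near the front end of the bar, 55 mm in front of the handle's centre. It moves with the slide.
- mark_center (a point): The red mark, a small red clip on the deck just to the right (-y) of the pointer's path, 12 mm long along the reader's x. The point is the middle of that length, on the edge nearest the pointer; axes parallel to the reader's. It is 30 to 55 mm farther to the front than the pointer at home (varies).
- beaker: Glass beaker, 70 mm wide, 90 mm high, beyond and between the rack and the reader: leave alone.
- jar: Amber sample jar, 56 mm wide, 85 mm high, beyond the rack: leave alone.

How it is judged:
On the way, in this order (a step that is already met when the one before it is completed fails the run):
1. all three wells hold a white ball, with the slide still home (distance between any of ball_a_center, ball_b_center, ball_c_center and well0 below 0.009 m and distance between any of ball_a_center, ball_b_center, ball_c_center and well1 below 0.009 m and distance between any of ball_a_center, ball_b_center, ball_c_center and well2 below 0.009 m and linear speed of each of ball_a, ball_b, ball_c below 0.05 m/s and value of joint slide below 0.012 m), for 0.2 s.
2. the slide is held with the fingers, its pointer within the red mark (x of pointer in the frame of mark_center between -0.006 and 0.006 m and contact force between the fingers and slide above 2 N), for 0.3 s.
At the end, for the whole second after the job is handed in: Each well holds one white ball (centre within 9 mm of the well mouth's middle), at rest; the amber ball has moved under 12 mm; the fingers hold the slide still (over 2 N) with its pointer within 6 mm of the red mark's middle along the reader's x (all of step 2 and distance between any of ball_a_center, ball_b_center, ball_c_center and well0 below 0.009 m and distance between any of ball_a_center, ball_b_center, ball_c_center and well1 below 0.009 m and distance between any of ball_a_center, ball_b_center, ball_c_center and well2 below 0.009 m and linear speed of each of ball_a, ball_b, ball_c below 0.05 m/s and velocity of joint slide between -0.02 and 0.02 m/s and distance of ball_amber_center from where it was at the start of the episode below 0.012 m); the arm keeps its last pose, push and grip.
It fails at once if a white ball is dropped (falls free from more than about 25 mm) ((linear speed of ball_a above 0.7 m/s and contact force between the fingers and ball_a below 0.05 N) or (linear speed of ball_b above 0.7 m/s and contact force between the fingers and ball_b below 0.05 N) or (linear speed of ball_c above 0.7 m/s and contact force between the fingers and ball_c below 0.05 N)).
It fails at once if the amber ball leaves its seat (distance of ball_amber_center from where it was at the start of the episode above 0.012 m).
It fails at once if a bystander is pushed more than 30 mm (distance of any of beaker, jar from where it was at the start of the episode above 0.03 m).
It also fails if it takes over 72 s, if anything falls off the work surface, if the arm or the gripper's body presses on something with over 40 N, if the wrist force passes 120 N, or if a joint passes its speed limit or range.

## Working session

There is one attempt and no reset: what is moved stays moved. The work goes in short steps, Python scripts to look and compute and a tool call to move; the robot and the scene stay as the last step left them, time stands still between calls to the robot, and variables do not carry over. Pictures are saved under pics/ and viewed, at most 10 in all, crops included, and the job is handed in when it is done.

Besides the shell and the picture viewer there is one more tool, called after "Emit:" in YAML: its name, and indented under it one key for each argument. play_rows: Moves the arm, as the interface text tells. Its arguments: {"type":"object","properties":{"translation":{"type":"array","items":{"type":"array","items":{"type":"number"}}},"delta_rot":{"type":"array","items":{"type":"array","items":{"type":"number"}}},"grip":{"type":"array","items":{"type":"number"}},"squeeze":{"type":"number"}},"required":["translation","delta_rot","grip"]}

```bash
mkdir -p pics
cat > h.py <<'E'
import numpy as np, cv2
from plant import r
from scipy.spatial.transform import Rotation as R
def ray(cam,u,v,z,c=None):
    c=c or r.get_calibration(cam);K=np.array(c["intrinsics"]);M=np.array(c["rotation"]);e=np.array(c["eye"])
    p=np.linalg.solve(K,[u,v,1.]);d=M@np.array([p[0],-p[1],-p[2]]);return e+d*(z-e[2])/d[2]
def proj(cam,P,c=None):
    c=c or r.get_calibration(cam);K=np.array(c["intrinsics"]);M=np.array(c["rotation"]);e=np.array(c["eye"])
    q=M.T@(np.array(P)-e);q=K@np.array([q[0],-q[1],-q[2]]);return q[:2]/q[2]
E
python3 - <<'E'
from h import *
np.set_printoptions(precision=4,suppress=True)
s=r.get_state();print({k:np.round(s[k],4) for k in("clock","tool_pos","eef_rot","opening")});print(R.from_quat(s["eef_rot"]).as_matrix())
for n in("top","scene"):
    im=r.snapshot(n);cv2.imwrite(f"pics/{n}0.png",im)
    print(n,{k:np.round(v,3).tolist() for k,v in r.get_calibration(n).items()})
    for t in("ball_a_center","ball_amber_center","rack","reader","slide_grip","pointer","mark_center","well0","beaker","jar"):
        for d in r.look_for(n,t)[:4]: print(t,d["confidence"],np.round(d["point"],4))
E
```

```text
{'clock': np.float64(0.0), 'tool_pos': array([0.1946, 0.5934, 0.3019]), 'eef_rot': array([ 0.1577,  0.9875, -0.0009, -0.0001]), 'opening': np.float64(1.0016)}
[[-0.9503  0.3115 -0.0004]
 [ 0.3115  0.9503 -0.0017]
 [-0.0002 -0.0018 -1.    ]]
top {'intrinsics': [[423.606, 0.0, 276.309], [0.0, 423.606, 206.774], [0.0, 0.0, 1.0]], 'eye': [0.517, -0.09, 0.803], 'rotation': [-0.023, 0.031, 0.714, -0.699]}
ball_a_center 0.69 [ 0.5707 -0.2397  0.0442]
ball_amber_center 0.53 [ 0.5538 -0.2965  0.0471]
rack 0.57 [ 0.5342 -0.264   0.0303]
reader 0.69 [0.5553 0.1608 0.0787]
reader 0.63 [ 0.7278 -0.1875  0.0447]
slide_grip 0.92 [ 0.5371 -0.0045  0.0579]
pointer 0.68 [ 0.5456 -0.011   0.0544]
pointer 0.27 [ 0.5148 -0.2203  0.046 ]
mark_center 0.61 [ 0.4365 -0.0343  0.0542]
well0 0.88 [0.5576 0.1617 0.0773]
well0 0.65 [ 0.5136 -0.2208  0.0429]
beaker 0.65 [ 0.728  -0.1839  0.0438]
jar 0.61 [ 0.6997 -0.3034  0.0824]
jar 0.37 [ 0.4376 -0.036   0.0529]
jar 0.29 [ 0.5416 -0.0091  0.0587]
scene {'intrinsics': [[431.299, 0.0, 285.189], [0.0, 431.299, 209.427], [0.0, 0.0, 1.0]], 'eye': [0.858, -0.521, 0.609], 'rotation': [0.362, 0.109, 0.261, 0.888]}
ball_a_center 0.66 [ 0.5784 -0.2443  0.0383]
ball_amber_center 0.51 [ 0.5598 -0.3027  0.0455]
rack 0.86 [ 0.5491 -0.2665  0.0313]
reader 0.57 [0.5821 0.1401 0.0551]
reader 0.55 [ 0.5485 -0.2685  0.0291]
reader 0.53 [ 0.5048 -0.2862  0.0442]
slide_grip 0.97 [ 0.5462 -0.0114  0.058 ]
pointer 0.57 [ 0.5428 -0.0043  0.0582]
mark_center 0.37 [0.5864 0.136  0.0568]
well0 0.69 [0.5837 0.1381 0.0596]
well0 0.65 [ 0.5247 -0.2296  0.043 ]
beaker 0.56 [ 0.7194 -0.1766  0.0585]
beaker 0.52 [0.5834 0.1423 0.054 ]
beaker 0.18 [ 0.5481 -0.2664  0.0299]
jar 0.56 [ 0.7154 -0.3175  0.0799]
jar 0.28 [ 0.5192 -0.2231  0.0436]
```

View pics/top0.png

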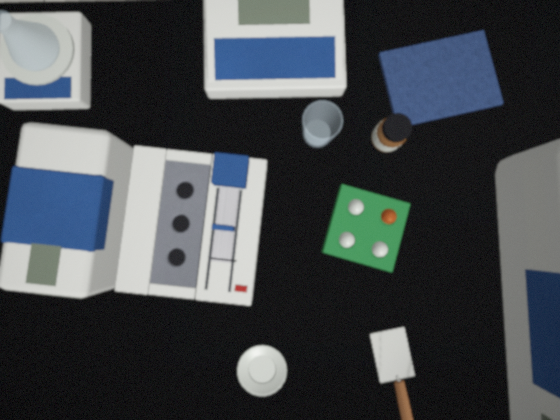

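View pics/scene0.png

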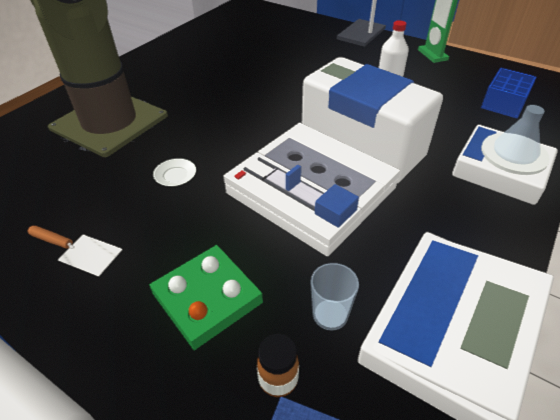

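Top view: wells at about (185,190), (181,223), (177,257). White balls are at (356,207), (347,240), (380,249), with amber at (389,216). The handle is near (224,228), the pointer near (235,261) and the red mark at (241,288). The scene view agrees.

```bash
sed -i 's/M=np.array(c\["rotation"\])/M=R.from_quat(c["rotation"]).as_matrix()/' h.py
python3 - <<'E'
from h import *
np.set_printoptions(precision=4,suppress=True)
im=cv2.imread("pics/top0.png").astype(int)
def cent(m,u,v,rad):
    yy,xx=np.mgrid[:420,:560];k=m*((xx-u)**2+(yy-v)**2<rad**2);return (xx*k).sum()/k.sum(),(yy*k).sum()/k.sum(),int((k>0).sum())
g=im.sum(2)
W=[]
for u,v in((185,190),(181,223),(177,257)):
    c=cent((g<170).astype(float),u,v,13);p=ray("top",c[0],c[1],.05);W.append(p);print("well",c,p)
for u,v in((356,207),(347,240),(380,249)):
    c=cent((im[:,:,2]>130).astype(float),u,v,12);print("ball",c,ray("top",c[0],c[1],.034))
red=((im[:,:,2]>im[:,:,1]+50)&(im[:,:,2]>im[:,:,0]+50)).astype(float)
c=cent(red,389,216,14);print("amber",c,ray("top",c[0],c[1],.034))
c=cent(red,241,288,12);print("mark",c,ray("top",c[0],c[1],.055))
d=W[0]-W[2];print("yaw",np.degrees(np.arctan2(d[1],d[0])),np.linalg.norm(d))
c=cent((im[:,:,1]>im[:,:,2]+40).astype(float),366,228,60);print("rack",c,ray("top",c[0],c[1],.028))
big=cv2.resize(im[140:310,150:280].astype(np.uint8),None,fx=4,fy=3.5,interpolation=cv2.INTER_CUBIC);cv2.imwrite("pics/crop1.png",big)
E
```

```text
well (np.float64(184.49404761904762), np.float64(189.86309523809524), 168) [0.6083 0.0644 0.05  ]
well (np.float64(180.4127906976744), np.float64(223.11046511627907), 172) [0.5491 0.072  0.05  ]
well (np.float64(176.22727272727272), np.float64(256.85795454545456), 176) [0.4898 0.0796 0.05  ]
ball (np.float64(355.88524590163934), np.float64(207.03825136612022), 183) [ 0.5721 -0.2442  0.034 ]
ball (np.float64(346.87567567567567), np.float64(239.74594594594595), 185) [ 0.513  -0.2256  0.034 ]
ball (np.float64(379.95081967213116), np.float64(249.2622950819672), 183) [ 0.4945 -0.2851  0.034 ]
amber (np.float64(388.79545454545456), np.float64(216.1818181818182), 132) [ 0.5541 -0.3037  0.034 ]
mark (np.float64(240.421875), np.float64(288.03125), 64) [ 0.4333 -0.033   0.055 ]
yaw -7.328384682993269 0.11951968073462295
rack (np.float64(365.83629413087476), np.float64(227.7031706768608), 4447) [ 0.5342 -0.2623  0.028 ]
```

View pics/crop1.png

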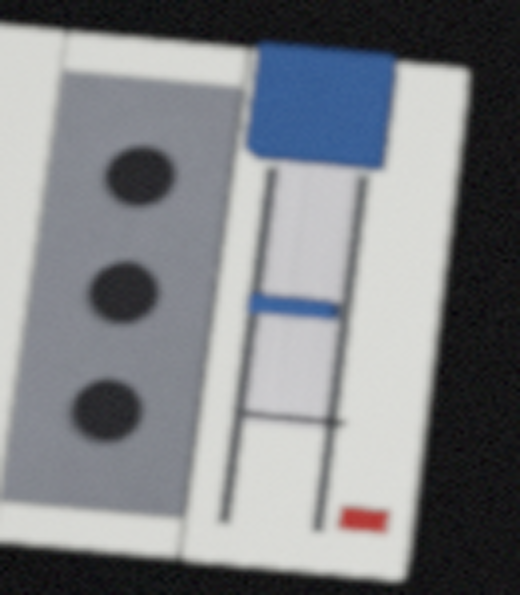

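Crop: wells, handle (295,305), pointer tip (343,423) and red mark (363,520) are clear. The reader is yawed about -7.3°. I'll plan the approach next.

```bash
cat >> h.py <<'E'
np.set_printoptions(precision=4,suppress=True)
def plan(pts,yaw):
    """tool-axis rotation to point down with tool y at yaw (deg), then shifts (mm) in the turned frame"""
    s=r.get_state();a=np.radians(yaw);y=np.array([np.cos(a),np.sin(a),0]);z=np.array([0,0,-1.]);T=np.column_stack([np.cross(y,z),y,z])
    rv=(R.from_quat(s["eef_rot"]).inv()*R.from_matrix(T)).as_rotvec(degrees=True)
    print("t",s["clock"],"pos",np.array(s["tool_pos"]),"rot",rv,"op",round(float(s["opening"]),3),"F",np.array(s["contact_force"]),"ff",s["finger_force"])
    p=np.array(s["tool_pos"])
    for q in pts: print("shift mm",T.T@(np.array(q)-p)*1000);p=np.array(q)
E
python3 - <<'E'
from h import *
plan([(.45,.2,.27),(.513,-.2256,.2)],27.5)
P=ray("top",150+343/4,140+423/3.5,.054);M=ray("top",150+363/4,140+520/3.5,.054);H=ray("top",150+295/4,140+306/3.5,.096)
a=np.radians(-7.3);x=np.array([np.cos(a),np.sin(a),0]);print(P,M,H,"pull",(P-M)@x,"h-p",(H-P)@x)
E
```

```text
t 1.1 pos [0.1947 0.5939 0.3028] rot [ 0.0078 -0.0046 44.3508] op 1.001 F [ 0.0428  0.0071 -0.2747] ff 0.0
shift mm [-467.31     44.5635   32.7705]
shift mm [-406.602  -140.6385   70.    ]
[ 0.4806 -0.0255  0.054 ] [ 0.4323 -0.0335  0.054 ] [ 0.5384 -0.0099  0.096 ] pull 0.046874362963733124 h-p 0.05540300852100807
```

Emit:
play_rows:
  translation:
    - [0, 0, 0]
    - [0, 0, 0]
    - [0, 0, 0]
    - [0, 0, 0]
    - [0, 0, 0]
    - [-0.0467, 0.0045, 0.0033]
    - [-0.0467, 0.0045, 0.0033]
    - [-0.0467, 0.0045, 0.0033]
    - [-0.0467, 0.0045, 0.0033]
    - [-0.0467, 0.0045, 0.0033]
    - [-0.0467, 0.0045, 0.0033]
    - [-0.0467, 0.0045, 0.0033]
    - [-0.0467, 0.0045, 0.0033]
    - [-0.0467, 0.0045, 0.0033]
    - [-0.0467, 0.0045, 0.0033]
  delta_rot:
    - [0, 0, 8.87]
    - [0, 0, 8.87]
    - [0, 0, 8.87]
    - [0, 0, 8.87]
    - [0, 0, 8.87]
    - [0, 0, 0]
    - [0, 0, 0]
    - [0, 0, 0]
    - [0, 0, 0]
    - [0, 0, 0]
    - [0, 0, 0]
    - [0, 0, 0]
    - [0, 0, 0]
    - [0, 0, 0]
    - [0, 0, 0]
  grip: [0.2, 0.2, 0.2, 0.2, 0.2, 0.2, 0.2, 0.2, 0.2, 0.2, 0.2, 0.2, 0.2, 0.2, 0.2]
  squeeze: 12

```text
clock: 2.98
tool_pos: [0.4512, 0.1994, 0.2698]
eef_rot: [0.519, 0.855, 0.0, 0.0]
contact_force: [0.7, -0.8, -0.1]
opening: 0.602
finger_force: 0.0
```

Emit:
play_rows:
  translation:
    - [-0.0452, -0.0156, 0.0078]
    - [-0.0452, -0.0156, 0.0078]
    - [-0.0452, -0.0156, 0.0078]
    - [-0.0452, -0.0156, 0.0078]
    - [-0.0452, -0.0156, 0.0078]
    - [-0.0452, -0.0156, 0.0078]
    - [-0.0452, -0.0156, 0.0078]
    - [-0.0452, -0.0156, 0.0078]
    - [-0.0452, -0.0156, 0.0078]
    - [0, 0, 0]
    - [0, 0, 0]
  delta_rot:
    - [0, 0, 0]
    - [0, 0, 0]
    - [0, 0, 0]
    - [0, 0, 0]
    - [0, 0, 0]
    - [0, 0, 0]
    - [0, 0, 0]
    - [0, 0, 0]
    - [0, 0, 0]
    - [0, 0, 0]
    - [0, 0, 0]
  grip: [0.2, 0.2, 0.2, 0.2, 0.2, 0.2, 0.2, 0.2, 0.2, 0.2, 0.2]

```text
clock: 4.35
tool_pos: [0.5136, -0.2245, 0.1994]
eef_rot: [0.519, 0.855, 0.0, -0.0]
contact_force: [-0.3, 1.2, -0.0]
opening: 0.6
finger_force: 0.0
```

Run:
```python
from h import *
plan([(.513,-.2256,.095)],27.5)
c=r.get_calibration("wrist");im=r.snapshot("wrist");cv2.imwrite("pics/w1.png",im)
for P in((.5721,-.2442,.034),(.513,-.2256,.034),(.4945,-.2851,.034),(.5541,-.3037,.034)): print(proj("wrist",P,c))
g=im.astype(int).min(2)
n,l,st,ce=cv2.connectedComponentsWithStats((g>130).astype(np.uint8))
for i in range(1,n):
    if st[i,4]>150: print(st[i],ce[i],ray("wrist",*ce[i],.034,c))
```

```text
t 4.35 pos [ 0.5136 -0.2245  0.1994] rot [ 0.0267 -0.0513  0.0087] op 0.6 F [-0.2926  1.2082 -0.0176] ff 0.0
shift mm [ -0.6929  -0.9958 104.4305]
[326.3464 259.7769]
[274.9637 210.3056]
[223.5008 260.1843]
[275.3654 305.6432]
[  343     0   217   136 16534] [477.4866  55.3778] [ 0.5883 -0.0565  0.034 ]
[   0  129   77   90 5157] [ 35.7006 174.0244] [ 0.3318 -0.2865  0.034 ]
[260 193  34  33 898] [276.3775 209.1503] [ 0.5136 -0.2242  0.034 ]
[ 462  233   96   57 2793] [509.9051 257.4347] [ 0.7095 -0.1701  0.034 ]
[214 243  28  33 492] [229.6606 258.1118] [ 0.4983 -0.2809  0.034 ]
[312 243  27  32 460] [321.8065 257.1022] [ 0.5674 -0.2438  0.034 ]
```

View pics/w1.png

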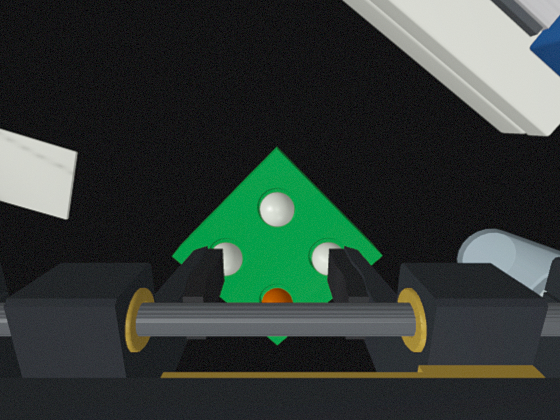

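The wrist picture shows the near ball at (276,209), within about 1 mm of the top-camera estimate, and the fingers clear of the others. Next I go down and grip.

Emit:
play_rows:
  translation:
    - [0, -0.0005, 0.02]
    - [0, 0, 0.02]
    - [0, 0, 0.02]
    - [0, 0, 0.02]
    - [0, 0, 0.014]
    - [0, 0, 0.0104]
    - [0, 0, 0]
    - [0, 0, 0]
    - [0, 0, 0]
    - [0, 0, 0]
    - [0, 0, 0]
    - [0, 0, 0]
  delta_rot:
    - [0, 0, 0]
    - [0, 0, 0]
    - [0, 0, 0]
    - [0, 0, 0]
    - [0, 0, 0]
    - [0, 0, 0]
    - [0, 0, 0]
    - [0, 0, 0]
    - [0, 0, 0]
    - [0, 0, 0]
    - [0, 0, 0]
    - [0, 0, 0]
  grip: [0.2, 0.2, 0.2, 0.2, 0.2, 0.2, 0.2, -1, -1, -1, -1, -1]
  squeeze: 12

```text
clock: 5.9
tool_pos: [0.5134, -0.2255, 0.0954]
eef_rot: [0.519, 0.855, 0.0, 0.0]
contact_force: [0.3, -1.0, 2.7]
opening: 0.306
finger_force: 12.0
```

Run:
```python
from h import *
plan([(.513,-.2256,.2)],27.5)
plan([(.513,-.2256,.2),(.6083,.0644,.2),(.6083,.0644,.117)],-7.3)
```

```text
t 5.9 pos [ 0.5134 -0.2255  0.0954] rot [0.0363 0.0281 0.0011] op 0.306 F [ 0.2506 -1.019   2.6602] ff 12.00027197599411
shift mm [   0.101    -0.4029 -104.635 ]
t 5.9 pos [ 0.5134 -0.2255  0.0954] rot [ 0.0437  0.0162 34.8011] op 0.306 F [ 0.2506 -1.019   2.6602] ff 12.00027197599411
shift mm [  -0.147    -0.3885 -104.635 ]
shift mm [299.7586  57.6788   0.    ]
shift mm [ 0.  0. 83.]
```

Emit:
play_rows:
  translation:
    - [0, 0, -0.01]
    - [0, 0, -0.025]
    - [0, 0, -0.035]
    - [0, 0, -0.035]
    - [0, 0, 0]
    - [0, 0, 0]
    - [0, 0, 0]
    - [0, 0, 0]
    - [0.03, 0.0057, 0]
    - [0.045, 0.0087, 0]
    - [0.045, 0.0087, 0]
    - [0.045, 0.0087, 0]
    - [0.045, 0.0087, 0]
    - [0.045, 0.0087, 0]
    - [0.03, 0.0057, 0]
    - [0.015, 0.0028, 0]
    - [0, 0, 0]
    - [0, 0, 0]
  delta_rot:
    - [0, 0, 0]
    - [0, 0, 0]
    - [0, 0, 0]
    - [0, 0, 0]
    - [0, 0, 8.7]
    - [0, 0, 8.7]
    - [0, 0, 8.7]
    - [0, 0, 8.7]
    - [0, 0, 0]
    - [0, 0, 0]
    - [0, 0, 0]
    - [0, 0, 0]
    - [0, 0, 0]
    - [0, 0, 0]
    - [0, 0, 0]
    - [0, 0, 0]
    - [0, 0, 0]
    - [0, 0, 0]
  grip: [-1, -1, -1, -1, -1, -1, -1, -1, -1, -1, -1, -1, -1, -1, -1, -1, -1, -1]

```text
clock: 8.15
tool_pos: [0.608, 0.0625, 0.2001]
eef_rot: [0.752, 0.66, -0.001, 0.0]
contact_force: [-0.1, 0.4, 0.5]
opening: 0.303
finger_force: 12.0
```

Run:
```python
from h import *
plan([(.6083,.0644,.117)],-7.3)
c=r.get_calibration("wrist");im=r.snapshot("wrist");cv2.imwrite("pics/w2.png",im)
for P in((.6083,.0644,.05),(.5491,.072,.05),(.4898,.0796,.05)): print(proj("wrist",P,c))
s=r.get_state();print(proj("wrist",np.array(s["tool_pos"])-[0,0,.061],c))
```

```text
t 8.15 pos [0.608  0.0625 0.2001] rot [-0.0336  0.0963 -0.1423] op 0.303 F [-0.1144  0.3839  0.4703] ff 11.999892443418503
shift mm [ 1.9071  0.0768 83.1468]
[275.3733 211.7105]
[197.4184 211.8105]
[119.3907 211.9266]
[275.1803 265.6944]
```

View pics/w2.png

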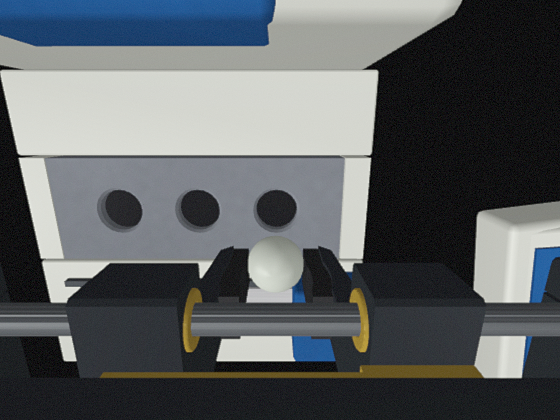

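The held ball is at (275,264). Wells appear at (276,209), (199,209) and (122,210), about 2 px (1–2 mm) further in +y than predicted, so I'll add about 1 mm when setting down.

Emit:
play_rows:
  translation:
    - [0.003, 0.0003, 0.015]
    - [0, 0, 0.025]
    - [0, 0, 0.02]
    - [0, 0, 0.012]
    - [0, 0, 0.006]
    - [0, 0, 0.004]
    - [0, 0, 0.0015]
    - [0, 0, 0]
    - [0, 0, 0]
    - [0, 0, 0]
    - [0, 0, 0]
    - [0, 0, -0.01]
    - [0, 0, -0.025]
    - [0, 0, -0.035]
    - [0, 0, -0.02]
    - [0, 0, 0]
  delta_rot:
    - [0, 0, 0]
    - [0, 0, 0]
    - [0, 0, 0]
    - [0, 0, 0]
    - [0, 0, 0]
    - [0, 0, 0]
    - [0, 0, 0]
    - [0, 0, 0]
    - [0, 0, 0]
    - [0, 0, 0]
    - [0, 0, 0]
    - [0, 0, 0]
    - [0, 0, 0]
    - [0, 0, 0]
    - [0, 0, 0]
    - [0, 0, 0]
  grip: [-1, -1, -1, -1, -1, -1, -1, -1, -0.1, -0.1, -0.1, -0.1, -0.1, -0.1, 0.2, 0.2]

```text
clock: 10.2
tool_pos: [0.6102, 0.0678, 0.2087]
eef_rot: [0.751, 0.661, 0.002, 0.001]
contact_force: [0.1, 0.3, -0.7]
opening: 0.595
finger_force: 0.0
```

Run:
```python
from h import *
plan([(.5721,-.2442,.2),(.5721,-.2442,.0955)],27.5)
c=r.get_calibration("wrist");im=r.snapshot("wrist");cv2.imwrite("pics/w3.png",im)
g=im.astype(int).min(2);print(proj("wrist",(.6083,.0644,.055),c))
i=im[130:290,60:400];cv2.imwrite("pics/w3c.png",i)
```

```text
t 10.2 pos [0.6102 0.0678 0.2087] rot [  0.2417   0.0058 -34.8038] op 0.595 F [ 0.1262  0.2912 -0.6936] ff 0.0
shift mm [-259.1919 -177.8515    8.6837]
shift mm [  0.    0.  104.5]
[272.5603 217.7854]
```

View pics/w3c.png

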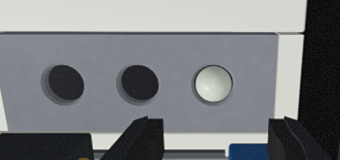

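Ball is seated in the rear well at (272,213).

Emit:
play_rows:
  translation:
    - [0, 0, 0]
    - [0, 0, 0]
    - [0, 0, 0]
    - [0, 0, 0]
    - [-0.0432, -0.0296, 0.0014]
    - [-0.0432, -0.0296, 0.0014]
    - [-0.0432, -0.0296, 0.0014]
    - [-0.0432, -0.0296, 0.0014]
    - [-0.0432, -0.0296, 0.0014]
    - [-0.0432, -0.0296, 0.0014]
    - [0, 0, 0]
    - [0, 0, 0]
  delta_rot:
    - [0, 0, -8.7]
    - [0, 0, -8.7]
    - [0, 0, -8.7]
    - [0, 0, -8.7]
    - [0, 0, 0]
    - [0, 0, 0]
    - [0, 0, 0]
    - [0, 0, 0]
    - [0, 0, 0]
    - [0, 0, 0]
    - [0, 0, 0]
    - [0, 0, 0]
  grip: [0.2, 0.2, 0.2, 0.2, 0.2, 0.2, 0.2, 0.2, 0.2, 0.2, 0.2, 0.2]

```text
clock: 11.75
tool_pos: [0.5709, -0.2433, 0.1971]
eef_rot: [0.519, 0.855, 0.0, -0.001]
contact_force: [0.6, 0.5, 0.1]
opening: 0.599
finger_force: 0.0
```

Run:
```python
from h import *
plan([(.5721,-.2442,.0955)],27.5)
c=r.get_calibration("wrist");im=r.snapshot("wrist")
g=im.astype(int).min(2);print(proj("wrist",(.5721,-.2442,.034),c))
n,l,st,ce=cv2.connectedComponentsWithStats((g>130).astype(np.uint8))
for i in range(1,n):
    if 150<st[i,4]<2000: print(st[i],ce[i],ray("wrist",*ce[i],.034,c))
```

```text
t 11.75 pos [ 0.5709 -0.2433  0.1971] rot [-0.0249 -0.1383  0.0041] op 0.599 F [0.5887 0.5455 0.1091] ff 0.0
shift mm [ -1.3715   0.6726 101.6173]
[277.2103 212.1811]
[   0   95   17   79 1088] [  6.7325 132.1994] [ 0.3619 -0.283   0.034 ]
[153 194  36  35 997] [170.5527 211.1013] [ 0.4953 -0.2833  0.034 ]
[262 194  35  35 954] [279.0356 210.8532] [ 0.5729 -0.2425  0.034 ]
[ 136  318  278    5 1049] [266.7712 320.5157] [ 0.6106 -0.3379  0.034 ]
```

Emit:
play_rows:
  translation:
    - [-0.0008, 0.0013, 0.02]
    - [0, 0, 0.02]
    - [0, 0, 0.02]
    - [0, 0, 0.02]
    - [0, 0, 0.014]
    - [0, 0, 0.0076]
    - [0, 0, 0]
    - [0, 0, 0]
    - [0, 0, 0]
    - [0, 0, 0]
    - [0, 0, 0]
    - [0, 0, 0]
  delta_rot:
    - [0, 0, 0]
    - [0, 0, 0]
    - [0, 0, 0]
    - [0, 0, 0]
    - [0, 0, 0]
    - [0, 0, 0]
    - [0, 0, 0]
    - [0, 0, 0]
    - [0, 0, 0]
    - [0, 0, 0]
    - [0, 0, 0]
    - [0, 0, 0]
  grip: [0.2, 0.2, 0.2, 0.2, 0.2, 0.2, 0.2, -1, -1, -1, -1, -1]

```text
clock: 13.3
tool_pos: [0.5732, -0.2444, 0.097]
eef_rot: [0.519, 0.855, 0.0, 0.0]
contact_force: [-0.5, 0.7, 3.7]
opening: 0.301
finger_force: 12.0
```

Run:
```python
from h import *
plan([(.5721,-.2432,.2),(.5493,.0735,.2),(.5493,.0735,.117)],-7.3)
```

```text
t 13.3 pos [ 0.5732 -0.2444  0.097 ] rot [ 0.0505  0.0204 34.7986] op 0.301 F [-0.5216  0.6957  3.7455] ff 12.000204920768738
shift mm [   1.0172   -1.1947 -103.0168]
shift mm [311.2359 -62.8566   0.    ]
shift mm [ 0.  0. 83.]
```

Emit:
play_rows:
  translation:
    - [0, 0, -0.01]
    - [0, 0, -0.025]
    - [0, 0, -0.035]
    - [0, 0, -0.034]
    - [0, 0, 0]
    - [0, 0, 0]
    - [0, 0, 0]
    - [0, 0, 0]
    - [0.03, -0.0063, 0]
    - [0.045, -0.009, 0]
    - [0.045, -0.009, 0]
    - [0.045, -0.009, 0]
    - [0.045, -0.009, 0]
    - [0.045, -0.009, 0]
    - [0.035, -0.0072, 0]
    - [0.0222, -0.0055, 0]
    - [0, 0, 0]
    - [0, 0, 0]
  delta_rot:
    - [0, 0, 0]
    - [0, 0, 0]
    - [0, 0, 0]
    - [0, 0, 0]
    - [0, 0, 8.7]
    - [0, 0, 8.7]
    - [0, 0, 8.7]
    - [0, 0, 8.7]
    - [0, 0, 0]
    - [0, 0, 0]
    - [0, 0, 0]
    - [0, 0, 0]
    - [0, 0, 0]
    - [0, 0, 0]
    - [0, 0, 0]
    - [0, 0, 0]
    - [0, 0, 0]
    - [0, 0, 0]
  grip: [-1, -1, -1, -1, -1, -1, -1, -1, -1, -1, -1, -1, -1, -1, -1, -1, -1, -1]

```text
clock: 15.55
tool_pos: [0.5491, 0.072, 0.2009]
eef_rot: [0.751, 0.66, -0.0, 0.0]
contact_force: [-0.0, -1.1, -0.1]
opening: 0.301
finger_force: 12.0
```

Run:
```python
from h import *
plan([(.5493,.0735,.1175)],-7.3)
c=r.get_calibration("wrist");im=r.snapshot("wrist");g=im.astype(int).sum(2)
print(proj("wrist",(.5491,.072,.05),c),proj("wrist",(.4898,.0796,.05),c))
n,l,st,ce=cv2.connectedComponentsWithStats((g[150:245]<140).astype(np.uint8))
for i in range(1,n):
    if 500<st[i,4]<3000: print(st[i],ce[i]+[0,150],ray("wrist",ce[i][0],ce[i][1]+150,.05,c))
```

```text
t 15.55 pos [0.5491 0.072  0.2009] rot [ 0.0193  0.0568 -0.0863] op 0.301 F [-0.029  -1.0755 -0.1059] ff 11.999828517436981
shift mm [ 1.5453  0.0236 83.3621]
[275.1541 213.9243] [197.4362 213.9848]
[ 181   43   38   35 1037] [199.3684 210.0665] [0.4919 0.0825 0.05  ]
[ 256   43   39   36 1072] [275.4095 210.1381] [0.5497 0.075  0.05  ]
```

Emit:
play_rows:
  translation:
    - [0.0018, 0.0002, 0.015]
    - [0, 0, 0.025]
    - [0, 0, 0.02]
    - [0, 0, 0.012]
    - [0, 0, 0.006]
    - [0, 0, 0.004]
    - [0, 0, 0.0015]
    - [0, 0, 0]
    - [0, 0, 0]
    - [0, 0, 0]
    - [0, 0, 0]
    - [0, 0, -0.01]
    - [0, 0, -0.025]
    - [0, 0, -0.035]
    - [0, 0, -0.02]
    - [0, 0, 0]
  delta_rot:
    - [0, 0, 0]
    - [0, 0, 0]
    - [0, 0, 0]
    - [0, 0, 0]
    - [0, 0, 0]
    - [0, 0, 0]
    - [0, 0, 0]
    - [0, 0, 0]
    - [0, 0, 0]
    - [0, 0, 0]
    - [0, 0, 0]
    - [0, 0, 0]
    - [0, 0, 0]
    - [0, 0, 0]
    - [0, 0, 0]
    - [0, 0, 0]
  grip: [-1, -1, -1, -1, -1, -1, -1, -1, -0.1, -0.1, -0.1, -0.1, -0.1, -0.1, 0.2, 0.2]

```text
clock: 17.6
tool_pos: [0.5503, 0.0754, 0.2089]
eef_rot: [0.751, 0.661, 0.002, 0.001]
contact_force: [0.0, 0.2, 0.1]
opening: 0.596
finger_force: 0.0
```

Run:
```python
from h import *
plan([(.495,-.2845,.2)],27.5)
c=r.get_calibration("wrist");im=r.snapshot("wrist")
g=im[150:245].astype(int).min(2);print(proj("wrist",(.5491,.072,.055),c),proj("wrist",(.6083,.0644,.055),c))
n,l,st,ce=cv2.connectedComponentsWithStats((g>155).astype(np.uint8))
for i in range(1,n):
    if 200<st[i,4]<3000: print(st[i],ce[i]+[0,150],ray("wrist",ce[i][0],ce[i][1]+150,.055,c))
```

```text
t 17.6 pos [0.5503 0.0754 0.2089] rot [  0.2246  -0.005  -34.8034] op 0.596 F [0.0036 0.2217 0.0606] ff 0.0
shift mm [-293.6943 -215.2609    8.9255]
[273.4547 217.5925] [349.7241 217.5768]
[ 105   14   34   81 1880] [122.1516 203.5207] [0.4349 0.0981 0.055 ]
[ 407   14   35   81 1958] [423.8677 203.8131] [0.6659 0.0682 0.055 ]
[256  49  34  32 733] [271.0778 215.221 ] [0.5475 0.0742 0.055 ]
[333  50  36  31 807] [348.881  215.5428] [0.6078 0.0661 0.055 ]
[527  66  33  29 800] [542.8138 231.8662] [0.7598 0.0329 0.055 ]
```

Two balls are seated at the wells. Third ball next.

Emit:
play_rows:
  translation:
    - [0, 0, 0]
    - [0, 0, 0]
    - [0, 0, 0]
    - [0, 0, 0]
    - [-0.042, -0.0308, 0.0013]
    - [-0.042, -0.0308, 0.0013]
    - [-0.042, -0.0308, 0.0013]
    - [-0.042, -0.0308, 0.0013]
    - [-0.042, -0.0308, 0.0013]
    - [-0.042, -0.0308, 0.0013]
    - [-0.042, -0.0308, 0.0013]
    - [0, 0, 0]
    - [0, 0, 0]
  delta_rot:
    - [0, 0, -8.7]
    - [0, 0, -8.7]
    - [0, 0, -8.7]
    - [0, 0, -8.7]
    - [0, 0, 0]
    - [0, 0, 0]
    - [0, 0, 0]
    - [0, 0, 0]
    - [0, 0, 0]
    - [0, 0, 0]
    - [0, 0, 0]
    - [0, 0, 0]
    - [0, 0, 0]
  grip: [0.2, 0.2, 0.2, 0.2, 0.2, 0.2, 0.2, 0.2, 0.2, 0.2, 0.2, 0.2, 0.2]

```text
clock: 19.27
tool_pos: [0.4937, -0.284, 0.197]
eef_rot: [0.519, 0.855, 0.001, -0.001]
contact_force: [0.2, 0.1, 0.5]
opening: 0.603
finger_force: 0.0
```

Run:
```python
from h import *
plan([(.4953,-.284,.0955)],27.5)
c=r.get_calibration("wrist");im=r.snapshot("wrist")
g=im.astype(int).min(2)
n,l,st,ce=cv2.connectedComponentsWithStats((g>130).astype(np.uint8))
for i in range(1,n):
    if 150<st[i,4]<2000: print(st[i],ce[i],ray("wrist",*ce[i],.034,c))
```

```text
t 19.275 pos [ 0.4937 -0.284   0.197 ] rot [-0.0035 -0.1394  0.0189] op 0.603 F [0.2029 0.105  0.4536] ff 0.0
shift mm [ -0.7527   1.4492 101.529 ]
[261 194  35  34 954] [278.3994 210.5818] [ 0.4951 -0.2832  0.034 ]
```

Emit:
play_rows:
  translation:
    - [-0.0005, 0.0013, 0.02]
    - [0, 0, 0.02]
    - [0, 0, 0.02]
    - [0, 0, 0.02]
    - [0, 0, 0.014]
    - [0, 0, 0.0083]
    - [0, 0, 0]
    - [0, 0, 0]
    - [0, 0, 0]
    - [0, 0, 0]
    - [0, 0, 0]
    - [0, 0, 0]
  delta_rot:
    - [0, 0, 0]
    - [0, 0, 0]
    - [0, 0, 0]
    - [0, 0, 0]
    - [0, 0, 0]
    - [0, 0, 0]
    - [0, 0, 0]
    - [0, 0, 0]
    - [0, 0, 0]
    - [0, 0, 0]
    - [0, 0, 0]
    - [0, 0, 0]
  grip: [0.2, 0.2, 0.2, 0.2, 0.2, 0.2, 0.2, -1, -1, -1, -1, -1]

```text
clock: 20.82
tool_pos: [0.4956, -0.285, 0.096]
eef_rot: [0.519, 0.855, 0.0, 0.0]
contact_force: [0.2, 0.6, 2.1]
opening: 0.301
finger_force: 12.0
```

Run:
```python
from h import *
plan([(.495,-.284,.2),(.4902,.0812,.2),(.4902,.0812,.1175)],-7.3)
```

```text
t 20.825 pos [ 0.4956 -0.285   0.096 ] rot [ 0.0373  0.0182 34.7955] op 0.301 F [0.2484 0.6406 2.0909] ff 12.000166028738022
shift mm [   0.9353   -0.6852 -104.0441]
shift mm [361.6299 -51.1651   0.    ]
shift mm [ 0.   0.  82.5]
```

Emit:
play_rows:
  translation:
    - [0, 0, -0.01]
    - [0, 0, -0.025]
    - [0, 0, -0.035]
    - [0, 0, -0.034]
    - [0, 0, 0]
    - [0, 0, 0]
    - [0, 0, 0]
    - [0, 0, 0]
    - [0.03, -0.0047, 0]
    - [0.045, -0.0063, 0]
    - [0.045, -0.0063, 0]
    - [0.045, -0.0063, 0]
    - [0.045, -0.0063, 0]
    - [0.045, -0.0063, 0]
    - [0.045, -0.0063, 0]
    - [0.035, -0.0048, 0]
    - [0.0276, -0.0045, 0]
    - [0, 0, 0]
    - [0, 0, 0]
  delta_rot:
    - [0, 0, 0]
    - [0, 0, 0]
    - [0, 0, 0]
    - [0, 0, 0]
    - [0, 0, 8.7]
    - [0, 0, 8.7]
    - [0, 0, 8.7]
    - [0, 0, 8.7]
    - [0, 0, 0]
    - [0, 0, 0]
    - [0, 0, 0]
    - [0, 0, 0]
    - [0, 0, 0]
    - [0, 0, 0]
    - [0, 0, 0]
    - [0, 0, 0]
    - [0, 0, 0]
    - [0, 0, 0]
    - [0, 0, 0]
  grip: [-1, -1, -1, -1, -1, -1, -1, -1, -1, -1, -1, -1, -1, -1, -1, -1, -1, -1, -1]

```text
clock: 23.2
tool_pos: [0.4899, 0.0801, 0.2]
eef_rot: [0.751, 0.66, -0.0, 0.0]
contact_force: [0.5, 0.2, -0.8]
opening: 0.303
finger_force: 12.0
```

Run:
```python
from h import *
plan([(.4902,.0812,.1175)],-7.3)
c=r.get_calibration("wrist");im=r.snapshot("wrist");g=im.astype(int).sum(2)
n,l,st,ce=cv2.connectedComponentsWithStats((g[150:245]<140).astype(np.uint8))
for i in range(1,n):
    if 500<st[i,4]<3000: print(st[i],ce[i]+[0,150],ray("wrist",ce[i][0],ce[i][1]+150,.05,c))
```

```text
t 23.2 pos [0.4899 0.0801 0.2   ] rot [ 0.0035  0.0428 -0.066 ] op 0.303 F [ 0.5336  0.1582 -0.7923] ff 11.999744027853012
shift mm [ 1.0926  0.1302 82.4542]
[ 256   44   39   36 1072] [275.0914 211.0597] [0.4902 0.0827 0.05  ]
```

Emit:
play_rows:
  translation:
    - [0.0014, 0.0002, 0.015]
    - [0, 0, 0.025]
    - [0, 0, 0.02]
    - [0, 0, 0.012]
    - [0, 0, 0.006]
    - [0, 0, 0.0035]
    - [0, 0, 0.001]
    - [0, 0, 0]
    - [0, 0, 0]
    - [0, 0, 0]
    - [0, 0, 0]
    - [0, 0, -0.01]
    - [0, 0, -0.025]
    - [0, 0, -0.035]
    - [0, 0, -0.02]
    - [0, 0, 0]
  delta_rot:
    - [0, 0, 0]
    - [0, 0, 0]
    - [0, 0, 0]
    - [0, 0, 0]
    - [0, 0, 0]
    - [0, 0, 0]
    - [0, 0, 0]
    - [0, 0, 0]
    - [0, 0, 0]
    - [0, 0, 0]
    - [0, 0, 0]
    - [0, 0, 0]
    - [0, 0, 0]
    - [0, 0, 0]
    - [0, 0, 0]
    - [0, 0, 0]
  grip: [-1, -1, -1, -1, -1, -1, -1, -1, -0.1, -0.1, -0.1, -0.1, -0.1, -0.1, -0.1, -0.1]

```text
clock: 25.25
tool_pos: [0.4911, 0.0828, 0.2089]
eef_rot: [0.751, 0.661, 0.002, 0.001]
contact_force: [0.1, -0.6, 0.3]
opening: 0.449
finger_force: 0.0
```

Run:
```python
from h import *
a=np.radians(-7.3);x=np.array([np.cos(a),np.sin(a),0]);y=np.array([-x[1],x[0],0])
w1=np.array([.5493,.0732,0]);h=np.array([.5384,-.0099,0]);d=h-w1;print("handle rel well1 x,y",d@x,d@y)
H=w1-80*y/1000+x*(d@x);print(H)
plan([(H[0],H[1],.2),(H[0],H[1],.129)],-7.3)
im=r.snapshot("wrist");cv2.imwrite("pics/w5.png",im)
```

```text
handle rel well1 x,y -0.000252580449459118 -0.08381143241298619
[ 0.5389 -0.0061  0.    ]
t 25.25 pos [0.4911 0.0828 0.2089] rot [ 0.1956 -0.074  -0.0027] op 0.449 F [ 0.0654 -0.5596  0.3091] ff 0.0
shift mm [-82.161   58.6758   8.8662]
shift mm [ 0.  0. 71.]
```

View pics/w5.png

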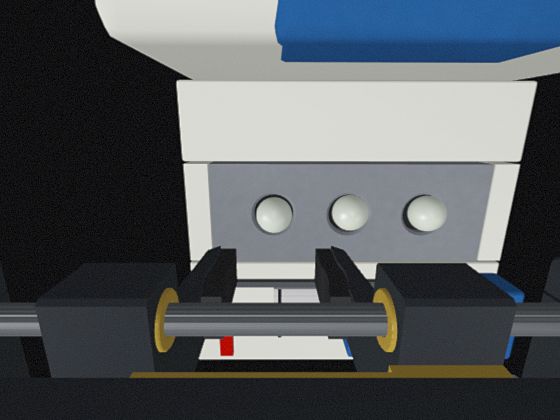

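All three white balls sit in the wells, at (274,215), (350,213) and (427,213). Next is the handle.

Emit:
play_rows:
  translation:
    - [-0.0205, 0.0147, 0.002]
    - [-0.0205, 0.0147, 0.002]
    - [-0.0205, 0.0147, 0.002]
    - [-0.0205, 0.0147, 0.002]
    - [0, 0, 0]
    - [0, 0, 0]
  delta_rot:
    - [0.1, 0, 0]
    - [0, 0, 0]
    - [0, 0, 0]
    - [0, 0, 0]
    - [0, 0, 0]
    - [0, 0, 0]
  grip: [0, 0, 0, 0, 0, 0]
  squeeze: 30

```text
clock: 26.05
tool_pos: [0.5374, -0.005, 0.1984]
eef_rot: [0.75, 0.661, -0.001, -0.002]
contact_force: [-0.4, -0.1, 0.5]
opening: 0.503
finger_force: 0.0
```

Run:
```python
from h import *
plan([(.5387,-.0075,.129)],-7.3)
c=r.get_calibration("wrist");im=r.snapshot("wrist");cv2.imwrite("pics/w6.png",im)
print(proj("wrist",(.5387,-.0075,.096),c))
```

```text
t 26.05 pos [ 0.5374 -0.005   0.1984] rot [-0.2283 -0.0382  0.052 ] op 0.503 F [-0.4023 -0.0664  0.53  ] ff 0.0
shift mm [-2.2709  1.6372 69.4087]
[278.3898 239.8444]
```

View pics/w6.png

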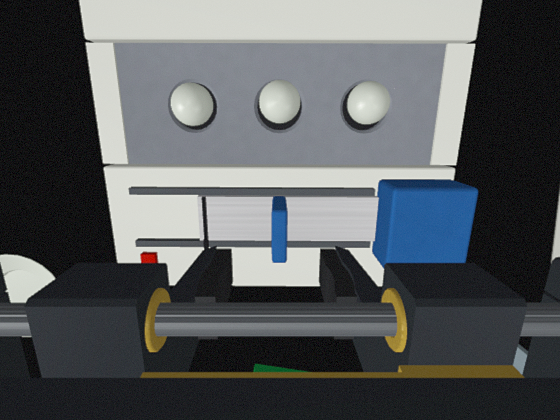

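Handle at (280,230) lies between the fingers. I descend and pinch.

Emit:
play_rows:
  translation:
    - [-0.0005, 0.0018, 0.015]
    - [0, 0, 0.02]
    - [0, 0, 0.02]
    - [0, 0, 0.0144]
    - [0, 0, 0]
    - [0, 0, 0]
    - [0, 0, 0]
    - [0, 0, 0]
    - [0, 0, 0]
    - [0, 0, 0]
  delta_rot:
    - [0, 0, 0]
    - [0, 0, 0]
    - [0, 0, 0]
    - [0, 0, 0]
    - [0, 0, 0]
    - [0, 0, 0]
    - [0, 0, 0]
    - [0, 0, 0]
    - [0, 0, 0]
    - [0, 0, 0]
  grip: [0, 0, 0, 0, 0, -1, -1, -1, -1, -1]
  squeeze: 30

```text
clock: 27.35
tool_pos: [0.5393, -0.0067, 0.1301]
eef_rot: [0.751, 0.661, -0.001, -0.001]
contact_force: [-2.9, -0.0, 4.8]
opening: 0.111
finger_force: 30.0
```

Run:
```python
from h import *
plan([],-7.3)
c=r.get_calibration("wrist");im=r.snapshot("wrist");cv2.imwrite("pics/w7.png",im)
for n in("top","scene"): cv2.imwrite(f"pics/{n}7.png",r.snapshot(n))
i=im.astype(int);m=((i[:,:,2]>i[:,:,1]+60)&(i[:,:,2]>i[:,:,0]+60));yy,xx=np.where(m);print(len(xx),xx.min(),xx.max(),yy.min(),yy.max())
t=cv2.imread("pics/top7.png")[140:310,150:280];s=cv2.imread("pics/scene7.png")[130:230,220:360]
cv2.imwrite("pics/c7.png",np.hstack([cv2.resize(t,(340,445)),cv2.resize(s,(450,445))]))
```

```text
t 27.35 pos [ 0.5393 -0.0067  0.1301] rot [-0.1605 -0.0053 -0.0077] op 0.111 F [-2.9106 -0.0084  4.7862] ff 29.993811927270144
119 86 108 297 302
```

View pics/w7.png

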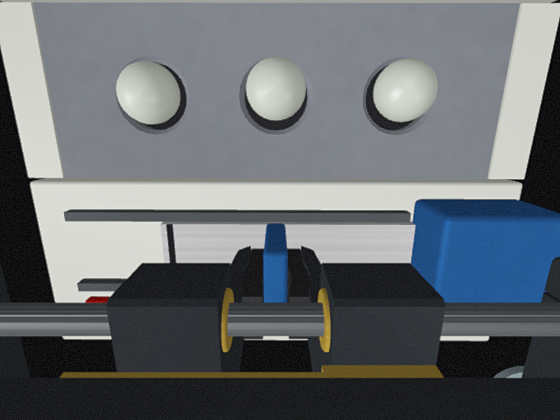

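The handle is pinched at (275,265). I pull 46 mm along tool −y, then check.

Emit:
play_rows:
  translation:
    - [0, -0.004, 0]
    - [0, -0.006, 0]
    - [0, -0.006, 0]
    - [0, -0.006, 0]
    - [0, -0.006, 0]
    - [0, -0.006, 0]
    - [0, -0.006, 0]
    - [0, -0.004, 0]
    - [0, -0.002, 0]
    - [0, 0, 0]
    - [0, 0, 0]
    - [0, 0, 0]
  delta_rot:
    - [0, 0, 0]
    - [0, 0, 0]
    - [0, 0, 0]
    - [0, 0, 0]
    - [0, 0, 0]
    - [0, 0, 0]
    - [0, 0, 0]
    - [0, 0, 0]
    - [0, 0, 0]
    - [0, 0, 0]
    - [0, 0, 0]
    - [0, 0, 0]
  grip: [-1, -1, -1, -1, -1, -1, -1, -1, -1, -1, -1, -1]
  squeeze: 30

```text
clock: 29.0
tool_pos: [0.4952, -0.001, 0.13]
eef_rot: [0.751, 0.661, 0.0, 0.0]
contact_force: [4.7, -0.7, 1.7]
opening: 0.112
finger_force: 30.0
```

Run:
```python
from h import *
plan([],-7.3)
a=np.radians(-7.3);x=np.array([np.cos(a),np.sin(a),0]);print("moved",(np.array(r.get_state()["tool_pos"])-[.5393,-.0067,0])@x)
t=r.snapshot("top");s=r.snapshot("scene");w=r.snapshot("wrist")
cv2.imwrite("pics/t8.png",t);cv2.imwrite("pics/s8.png",s);cv2.imwrite("pics/w8.png",w)
f=lambda i,sz:cv2.resize(i,sz,interpolation=cv2.INTER_CUBIC)
cv2.imwrite("pics/c8.png",np.vstack([np.hstack([f(t[225:310,190:270],(376,400)),f(s[140:225,220:300],(400,400))]),f(w[140:420:2,::1],(776,190))]))
```

```text
t 29.0 pos [ 0.4952 -0.001   0.13  ] rot [ 0.0541 -0.0208 -0.0096] op 0.112 F [ 4.7242 -0.7465  1.6632] ff 29.99951537232846
moved -0.04449606433084855
```

View pics/c8.png

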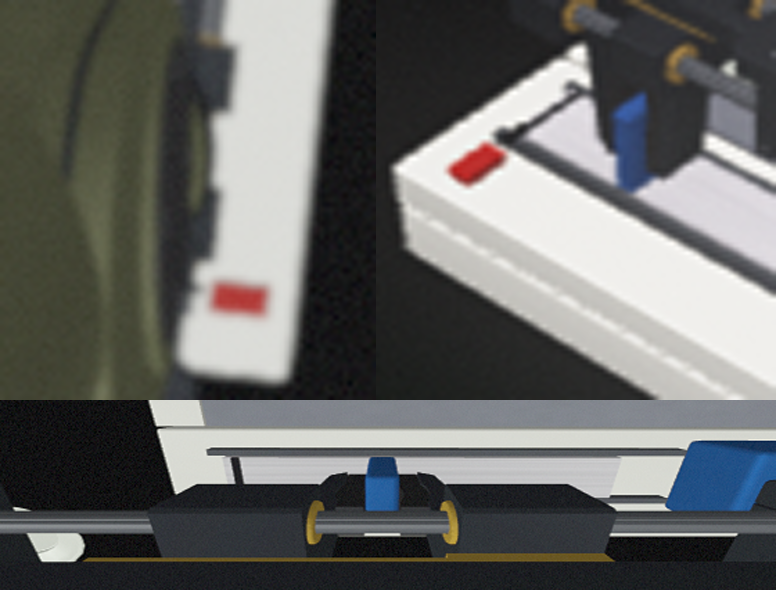

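The top crop shows the pointer tip at about (198,290) against red centre (240,299), nearly beside it. The scene crop has the tip at (500,138) and the clip at (478,165). I'll measure the offset numerically.

```bash
cat > m.py <<'E'
from h import *
from scipy.ndimage import map_coordinates as mc
a=np.radians(-7.3);x=np.array([np.cos(a),np.sin(a),0]);y=np.array([-x[1],x[0],0]);O=np.array([.5493,.0732,0])-.02*y
def prof(im,cam,ys,z,xs,c=None):
    c=c or r.get_calibration(cam);out=[]
    for X in xs:
        uv=np.array([proj(cam,O+X*x+Y*y+[0,0,z],c) for Y in ys]);out.append([np.mean(mc(im[:,:,k].astype(float),[uv[:,1],uv[:,0]],order=1)) for k in range(3)])
    return np.array(out)
xs=np.arange(-.120,-.035,.001)
def dark(im,cam,z,ys,c=None,lo=-.12,hi=-.035):
    xx=xs[(xs>=lo)&(xs<=hi)];g=prof(im,cam,ys,z,xx,c).mean(1);return xx[g.argmin()]*1000,g.min(),np.median(g)
def red(im,cam,z):
    i=im.astype(int);m=((i[:,:,2]>i[:,:,1]+50)&(i[:,:,2]>i[:,:,0]+50)).astype(np.uint8)
    u,v=proj(cam,O+x*-.101+y*-.087+[0,0,z]);n,l,st,ce=cv2.connectedComponentsWithStats(m)
    k=min(range(1,n),key=lambda k:np.hypot(*(ce[k]-[u,v])));vv,uu=np.where(l==k)
    P=np.array([ray(cam,a,b,z) for a,b in zip(uu,vv)])-O;X=P@x*1000;Y=P@y*1000;return X.min(),X.max(),X.mean(),Y.min(),Y.max(),len(X)
E
python3 - <<'E'
from m import *
I=lambda n:cv2.imread(f"pics/{n}.png")
for n,cam in(("top0","top"),("scene0","scene"),("s8","scene"),("t8","top")):
    print(n,"red",np.array(red(I(n),cam,.054)),np.array(red(I(n),cam,.058)))
    for ys in(np.linspace(-.07,-.05,9),np.linspace(-.067,-.06,5),np.linspace(-.0785,-.0775,3)):print("   dark",dark(I(n),cam,.057,ys))
c=r.get_calibration("wrist")
for ys in(np.linspace(-.055,-.047,9),np.linspace(-.06,-.05,9)):print("wrist8",dark(I("w8"),"wrist",.057,ys,c,-.12,-.08))
E
```

```text
top0 red [-106.6473  -96.7121 -101.6586 -109.6653  -90.3728   64.    ] [-106.136   -96.2539 -101.174  -109.8579  -90.6684   64.    ]
   dark (np.float64(-54.999999999999936), np.float64(148.47420866818288), np.float64(215.95217632426133))
   dark (np.float64(-54.999999999999936), np.float64(145.99960179799032), np.float64(216.01471348792882))
   dark (np.float64(-54.999999999999936), np.float64(112.92697280264265), np.float64(177.74836183132334))
scene0 red [-108.485   -94.0956 -101.263  -112.2157  -87.2064   61.    ] [-104.9492  -90.6636  -97.7793 -115.2322  -90.4033   61.    ]
   dark (np.float64(-54.999999999999936), np.float64(100.58137611358711), np.float64(237.39508835522972))
   dark (np.float64(-54.999999999999936), np.float64(99.25491942906449), np.float64(237.52050352540394))
   dark (np.float64(-55.999999999999936), np.float64(56.43237469208709), np.float64(186.79082593664478))
s8 red [-108.485   -94.0956 -101.263  -112.2157  -87.2064   61.    ] [-104.9492  -90.6636  -97.7793 -115.2322  -90.4033   61.    ]
   dark (np.float64(-43.99999999999993), np.float64(60.891753340804
[... 191 characters left out ...]
4(49.05476917560707), np.float64(146.31793775622415))
t8 red [-106.6473  -96.7121 -101.6686 -109.8558  -90.3728   65.    ] [-106.136   -96.2539 -101.184  -110.0474  -90.6684   65.    ]
   dark (np.float64(-35.99999999999992), np.float64(60.86246919190336), np.float64(71.80090528430571))
   dark (np.float64(-35.99999999999992), np.float64(60.71343723432533), np.float64(76.16356934992433))
   dark (np.float64(-80.99999999999996), np.float64(43.01807648848722), np.float64(63.55646736179978))
wrist8 (np.float64(-98.99999999999997), np.float64(35.85660205925654), np.float64(198.00580311258187))
wrist8 (np.float64(-98.99999999999997), np.float64(34.699001176598294), np.float64(198.01559366120227))
```

The pointer is at reader x ≈ −99.5 mm and the mark at ≈ −101.4 mm, so I pull 2 mm more.

Emit:
play_rows:
  translation:
    - [0, -0.001, 0]
    - [0, -0.001, 0]
    - [0, 0, 0]
    - [0, 0, 0]
    - [0, 0, 0]
    - [0, 0, 0]
  delta_rot:
    - [0, 0, 0]
    - [0, 0, 0]
    - [0, 0, 0]
    - [0, 0, 0]
    - [0, 0, 0]
    - [0, 0, 0]
  grip: [-1, -1, -1, -1, -1, -1]

```text
clock: 29.9
tool_pos: [0.4934, -0.0007, 0.13]
eef_rot: [0.751, 0.661, 0.001, 0.0]
contact_force: [5.8, -0.9, 1.6]
opening: 0.11
finger_force: 30.0
```

Run:
```python
from m import *
plan([],-7.3)
c=r.get_calibration("wrist");w=r.snapshot("wrist");s=r.snapshot("scene")
print("wrist",dark(w,"wrist",.057,np.linspace(-.055,-.047,9),c,-.12,-.08),"scene",dark(s,"scene",.057,np.linspace(-.0785,-.0775,3),None,-.12,-.09))
print([np.round(d["point"],3) for d in r.look_for("scene","ball_a_center")],[np.round(d["point"],3) for d in r.look_for("scene","ball_amber_center")])
for X in(-.06,0,.06): print(prof(w,"wrist",[.02],.069,[X],c))
```

```text
t 29.9 pos [ 0.4934 -0.0007  0.13  ] rot [ 0.0797 -0.0225 -0.0089] op 0.11 F [ 5.8265 -0.886   1.5942] ff 30.001511774025857
wrist (np.float64(-99.99999999999997), np.float64(33.080034950711095), np.float64(198.4878117736901)) scene (np.float64(-101.99999999999999), np.float64(47.487924553156866), np.float64(153.91357780444866))
[array([0.554, 0.071, 0.057])] [array([ 0.563, -0.302,  0.044]), array([ 0.714, -0.316,  0.079]), array([0.618, 0.061, 0.06 ])]
[[204.9565 214.96   210.3553]]
[[205.2087 214.4855 209.1259]]
[[199.5273 208.7502 203.075 ]]
```

The pointer is at −100 to −102 mm, the mark's middle is at −101.4 mm, and the grip is firm with the balls in place. I hand it in.

```bash
python3 -c "
from plant import r
print(r.finish_job())"
```

```text
the job is handed in; nothing more can be done
None
```

I handed the job in at about 30 s with the three white balls in the wells and the amber ball still in its seat; the gripper is holding the slide with its pointer about 1 mm from the middle of the red mark. The hand-in returned no verdict, so these are my own measurements.

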